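# Free the chopping board from under the tins

### The arm

A 6-joint arm with a two-finger parallel gripper is mounted at the origin on a cart in front of the work surface, level with it; the furniture and walls round the work are solid. World frame = base frame: x ahead of the robot, y to its left, z up, the work surface at z = 0. Lengths are in m, angles in rad, forces in N, time in s.
With the tool pointing down it reaches from about 0.3 to 0.775 m from the base axis. Payload 14.6 kg.
Tool frame: the origin (TCP) lies midway between the tips of the shut fingers; the grasp point (between the pads) lies 19 mm behind it (ctrl.tcp_to_grasp is the distance from the TCP to the grasp point, in m); x points along the fingers, y is the direction in which the jaws open and shut, and the axes are right-handed (so a half turn about x gives the same grasp; the last joint's range is limited). The gripper opens to 94 mm and grips with 3 to 60 N. Pads are 16 mm wide; open, the fingers measure 119 mm over their backs; the gripper's body (75 mm by 177 mm) begins 78 mm behind the grasp point.
Start: joints at [-1.208, 0.3, 1.521, -0, 1.321, -0.067], TCP at [0.229, -0.5, 0.205] pointing down, gripper open.
Joint ranges: [-3.03, 3.03], [-0.79, 2.21], [0.23, 2.52], [-1.04, 4.18], [0, 3.07], [-2.55, 2.55]. Speed limits (rad/s): [2.22, 2.22, 2.57, 3.14, 3.14, 3.14].

### API

Orientations are given as [roll, pitch, yaw] about the fixed x, y, z axes, in that order (R = Rz(yaw) Ry(pitch) Rx(roll)).
In Python, from station import ctrl gives the robot as it stands.
- The arm moves only by the tool jog_arm, never from a script. Its argument "rows" is one flat list of numbers, 7 for each row, row after row: the shift along the world's x, y, z in m, then the turn, a rotation vector about the world's x, y, z in degrees, then the closure, from 0 (fully open) to 1 (shut). A call has 1 to 8 rows; each row shifts and turns the commanded pose from where the row before left it; what a row does not reach is not made up. A row lasts 1/12 s, in which the tool goes at most 41.7 mm and 7.16 degrees, less where a joint would pass 70% of its speed; a pose out of reach is approached as far as the arm can. A call with a gripper value outside its range is refused whole. The fingers move at their own pace and stop on an object; "squeeze" is the grip in N (left out, the last holds). Time passes only in rows, so rows that do not move let the fingers close. It gives the time, the measured TCP pose, the force and the opening at its end, in the units of the state.
- ctrl.get_obs(): the state, without advancing time (a new reading comes with each control period).
- ctrl.camera(name): name is "scene" or "side" or "wrist"; returns (picture, depth): 384x512x3 uint8, red, green, blue; 384x512 float32, m along the optical axis (not along the pixel's ray), 0 where there is no reading.
- ctrl.camera_model(name): a dict with "K" (3x3 intrinsics, pixels), "extrinsics" (4x4, takes a point from camera to world coordinates). Camera axes: x right, y down, z forward; pixel columns grow to the right and rows downward; lengths in m; the calibration is good to about 2 mm. A picture is of the moment at which its call begins: read the wrist's pose just before it. camera_model takes no time and is no camera call; for the wrist camera it gives the pose at the moment of the call.
- ctrl.hand_in(): hands the job in, once; it reports no verdict.
The state is a dict: "time_s": time; "qpos": joint angles; "joint_vel": joint speeds; "tau": joint torques, N m; "ee_pos": TCP position; "eef_rot": TCP orientation; "force": force on the tool from outside, world axes, zero at the start; "moment": the same for the moment, N m; "grip_width": finger opening in m.
Only numpy, scipy, OpenCV 4.12 (cv2) and the standard library are available. Lean on these libraries where they do the work, as an engineer would, in place of code of your own. Each camera call takes 0.05 s, during which the arm holds its last target.

### The job

Two stacked tins are standing on the small chopping board, inside a low wire rack. Slide the board out lengthways under the rack's wire, raised end first, until it is well clear of the rack, without lifting or toppling the tins: they must settle onto the worktop inside the rack, upright and still one on top of the other. Then set the narrow onion quarter down gently on the flat of the board, leaving the board flat on the worktop and the broad onion dome where it is.

Things in the scene. Friction and masses are not known exactly. Their poses are not given: they have to be found in the camera images.
- rack: Fixed low square rack of slippery polished 6 mm steel wire: one ring, 100 x 100 mm inside, 112 x 112 mm outside, wire 21 to 27 mm above the worktop, a leg at each corner (100 mm apart), open beneath between the legs. Origin at the centre of the square, on the worktop; z up. Its x axis is the direction in which the board's raised end sticks out and in which the board slides.
- board: Loose light wooden board, 200 mm (x) x 84 mm (y) x 8 mm thick, 0.2 kg; origin mid-underside, z up. At its +x end a darker raised batten lies across the full width, 20 mm thick, its top 34 mm above the worktop. It starts flat, its other end under the tins; 74 mm of bare top lies between the rack's wire and the batten, which shut fingers can hook from behind and drag.
- board_lip (a point): Middle of the batten's inner face (the face towards the rack), 21 mm above the underside of the board and 80 mm from the board's middle along its x. Axes as the board's.
- board_rear (a point): Middle of the board's rear end face (the end under the tins, without batten), 100 mm from the board's middle, 4 mm above the underside.
- tin_low_mid (a point): Lower tin: closed round food tin, 86 mm across, 40 mm high, about 0.23 kg, loose; stands on the rear of the board at first, within the rack's ring, with about 7 mm of play all round. Point at its centre, half-way up (20 mm); z along its axis.
- tin_top_mid (a point): Upper tin, the same kind, loose, standing on the lower tin. Point at its centre, half-way up (20 mm); z along its axis.
- onion_slab_mid (a point): Narrow quarter of red onion, loose: 36 mm (its x) x 80 mm (its y) x 31 mm high, lying on a flat face on the worktop, about 50 g; the ringed cut face is one of its long sides. Point at its centre, half-way up (15.5 mm). Grasp it across its x.
- onion_slab: The same onion quarter; origin at the centre of its underside.
- tin_low: The lower tin; origin at the centre of its underside.
- tin_top: The upper tin; origin at the centre of its underside.
- onion_dome: Broad round dome of red onion lying on its cut face, 73 x 82 x 29 mm, loose, a bystander; origin at the centre of its underside. It and the onion quarter may change places.
Things that resemble listed ones, but are neither listed nor needed, are in the scene too. Leave any blue or orange look-alike of the tin_low alone.

How it is judged:
On the way, in this order (a step that is already met when the one before it is completed fails the run):
1. the board is clear of the rack and the tins stand stacked on the worktop inside the rack (x of board_rear in the frame of rack above 0.06 m and angle between each of board, tin_low_mid, tin_top_mid's own z axis and vertical below 0.06 rad and height (world z) of board_rear below 0.01 m and horizontal distance between tin_low_mid and rack below 0.015 m and height (world z) of tin_low_mid below 0.024 m and horizontal distance between tin_top_mid and tin_low_mid below 0.025 m and height (world z) of tin_top_mid between 0.055 and 0.065 m), for 0.2 s.
2. the onion quarter lies on the flat of the board (x of onion_slab_mid in the frame of board between -0.09 and 0.07 m and y of onion_slab_mid in the frame of board between -0.034 and 0.034 m and z of onion_slab_mid in the frame of board between 0.015 and 0.04 m and contact force between onion_slab and board above 0.05 N), for 0.2 s.
At the end, for the whole second after the job is handed in: Board flat, rear end 60 mm or more from the rack's centre along its x; lower tin on the worktop within 15 mm of the rack's centre, upper tin on it within 25 mm, both upright (0.06 rad); onion quarter on the board's flat, centre at least 8 mm (sides) or 10 mm (ends) inside its edges; all at rest (all of step 1 and all of step 2 and linear speed of each of board, tin_low, tin_top, onion_slab below 0.02 m/s); the robot touches nothing.
It fails at once if a tin is lifted (lower tin 17 mm, upper tin 17 mm above its start) (height (world z) of tin_low_mid above 0.045 m or height (world z) of tin_top_mid above 0.085 m).
It fails at once if a tin topples (leans more than 0.45 rad) (angle between any of tin_low_mid, tin_top_mid's own z axis and vertical above 0.45 rad).
It fails at once if the onion dome is moved more than 30 mm (distance of onion_dome from where it was at the start of the episode above 0.03 m).
It fails at once if the onion quarter is dropped onto the board (faster than 0.7 m/s just over it) (horizontal distance between onion_slab_mid and board below 0.09 m and z of onion_slab_mid in the frame of board below 0.06 m and linear speed of onion_slab above 0.7 m/s).
It also fails if it takes over 64 s, if anything falls off the work surface, if the arm or the gripper's body presses on something with over 40 N, if the wrist force passes 120 N, or if a joint passes its speed limit or range.

## Working session

There is one attempt and no reset: what is moved stays moved. The work goes in short steps, Python scripts to look and compute and a tool call to move; the robot and the scene stay as the last step left them, time stands still between calls to the robot, and variables do not carry over. Pictures are saved under pics/ and viewed, and the job is handed in when it is done.

Besides the shell and the picture viewer there is one more tool, called after "Call:" in YAML: its name, and indented under it one key for each argument. jog_arm: Moves the arm, as the interface text tells. Its arguments: {"type":"object","properties":{"rows":{"type":"array"},"squeeze":{"type":"number"}},"required":["rows"]}

```bash
ls; mkdir -p pics; cat > h.py <<'E'
import numpy as np, cv2
from station import ctrl
def snap(n,f):
    M=ctrl.camera_model(n); p,d=ctrl.camera(n)
    cv2.imwrite('pics/'+f+'.png',p[:,:,::-1]); np.savez('pics/'+f+'.npz',p=p,d=d,K=M['K'],E=M['extrinsics'])
def load(f):
    z=np.load('pics/'+f+'.npz'); return z['p'],z['d'],z['K'],z['E']
def ray(K,E,u,v,z):
    r=E[:3,:3]@np.linalg.inv(K)@np.array([u,v,1.]); o=E[:3,3]
    return o+r*(z-o[2])/r[2]
def cloud(d,K,E):
    v,u=np.mgrid[:d.shape[0],:d.shape[1]]
    P=np.stack([u,v,np.ones_like(u)],-1)@np.linalg.inv(K).T*d[...,None]
    return P@E[:3,:3].T+E[:3,3]
E
python3 - <<'E'
from h import *
o=ctrl.get_obs();print(o)
for n in('scene','side','wrist'):
    snap(n,n+'0')
    print(n,ctrl.camera_model(n)['extrinsics'].round(3).tolist())
E
```

```text
pics
{'time_s': 0.0, 'qpos': array([-1.20761067e+00,  3.00487379e-01,  1.52159308e+00,  5.49034628e-06,
        1.32072217e+00, -6.65999540e-02]), 'joint_vel': array([ 0.00113758,  0.00155728, -0.00034423,  0.00072819,  0.00014442,
       -0.00081555]), 'tau': array([-8.58035892e-04, -5.31804764e+01, -3.52736521e+01,  7.07848719e-02,
        2.43876205e-02, -7.96730183e-05]), 'ee_pos': array([ 0.22907274, -0.49972387,  0.20487233]), 'eef_rot': array([-1.64179131,  1.56958634,  1.9295856 ]), 'force': array([ 0.38163641,  0.56874736, -1.2526833 ]), 'moment': array([-0.02336167, -0.02183947,  0.01756071]), 'grip_width': 0.094063812384206}
scene [[-0.884, -0.217, 0.413, 0.035], [-0.467, 0.445, -0.764, 0.784], [-0.018, -0.869, -0.495, 0.607], [0.0, 0.0, 0.0, 1.0]]
side [[1.0, 0.014, -0.011, 0.487], [0.017, -0.625, 0.78, -1.156], [0.004, -0.78, -0.626, 0.981], [0.0, 0.0, 0.0, 1.0]]
wrist [[0.416, -0.884, -0.212, 0.29], [-0.909, -0.405, -0.095, -0.472], [-0.002, 0.232, -0.973, 0.385], [0.0, 0.0, 0.0, 1.0]]
```

View pics/scene0.png

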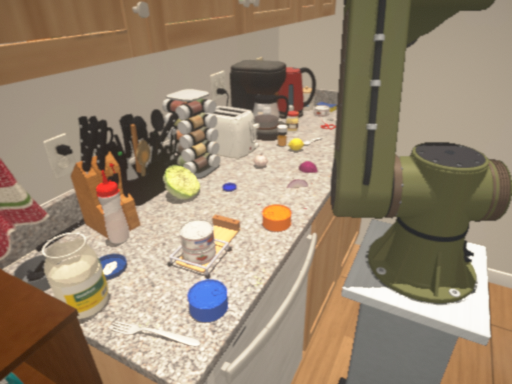

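View pics/side0.png

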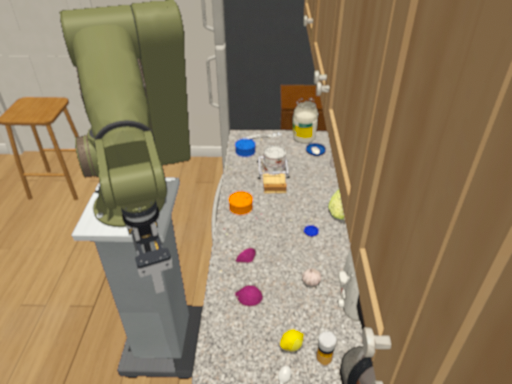

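View pics/wrist0.png

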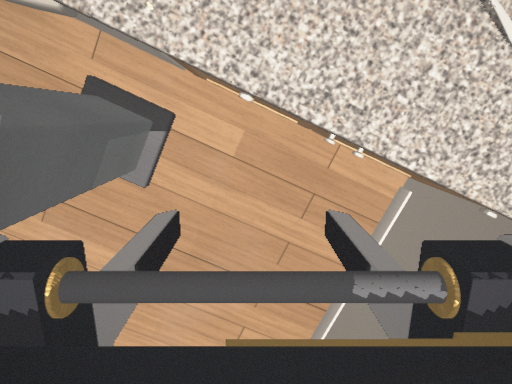

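Scene: the white tin stack is at (198,243), with the board's batten at (226,224). Look-alikes are the blue tin (208,300) and the orange tin (277,217). Red onions are at (308,167) and (298,184). In the side view the tins are at (273,160), the batten at (275,185), and the onions at (246,255) and (250,295). Next I'll measure positions and crop.

```bash
python3 - <<'E'
from h import *
for n,(x0,y0,x1,y1) in (('scene0',(150,140,330,290)),('side0',(220,130,320,310))):
    p,d,K,E=load(n)
    c=cv2.resize(p[y0:y1,x0:x1,::-1],None,fx=4,fy=4 if n=='scene0' else 3.3,interpolation=cv2.INTER_CUBIC)
    cv2.imwrite(f'pics/{n}c.png',c[:600,:800])
    C=cloud(d,K,E); hsv=cv2.cvtColor(p,cv2.COLOR_RGB2HSV)
    m=((hsv[...,0]>150)&(hsv[...,0]<176)&(hsv[...,1]>60)&(d>0)).astype(np.uint8)
    N,L,S,_=cv2.connectedComponentsWithStats(m)
    for i in range(1,N):
        if S[i,4]>30:
            Q=C[L==i]; print(n,'onion?',S[i],Q.min(0).round(3),Q.max(0).round(3),np.median(Q,0).round(3))
p,d,K,E=load('side0');C=cloud(d,K,E)
for u,v in((275,178),(275,184),(275,189),(264,184),(286,184),(273,152),(246,255),(250,295)):print(u,v,C[v,u].round(3))
p,d,K,E=load('scene0');C=cloud(d,K,E)
for u,v in((226,222),(198,228),(215,243),(298,184),(308,167)):print(u,v,C[v,u].round(3))
E
```

```text
scene0 onion? [300 161  17  11 144] [ 0.404 -0.403  0.002] [ 0.467 -0.358  0.031] [ 0.436 -0.375  0.016]
side0 onion? [236 248  20  15 216] [ 0.395 -0.274 -0.002] [ 0.452 -0.225  0.031] [ 0.427 -0.259  0.015]
side0 onion? [235 285  28  21 434] [ 0.4   -0.432 -0.005] [ 0.477 -0.354  0.032] [ 0.441 -0.409  0.017]
275 178 [0.516 0.153 0.006]
275 184 [0.515 0.082 0.032]
275 189 [0.516 0.064 0.023]
264 184 [0.475 0.082 0.031]
286 184 [0.556 0.088 0.028]
273 152 [0.507 0.218 0.081]
246 255 [ 0.425 -0.256  0.016]
250 295 [ 0.444 -0.412  0.025]
226 222 [0.509 0.09  0.03 ]
198 228 [0.514 0.209 0.084]
215 243 [0.501 0.163 0.009]
298 184 [ 0.422 -0.242  0.011]
308 167 [ 0.434 -0.37   0.019]
```

View pics/scene0c.png

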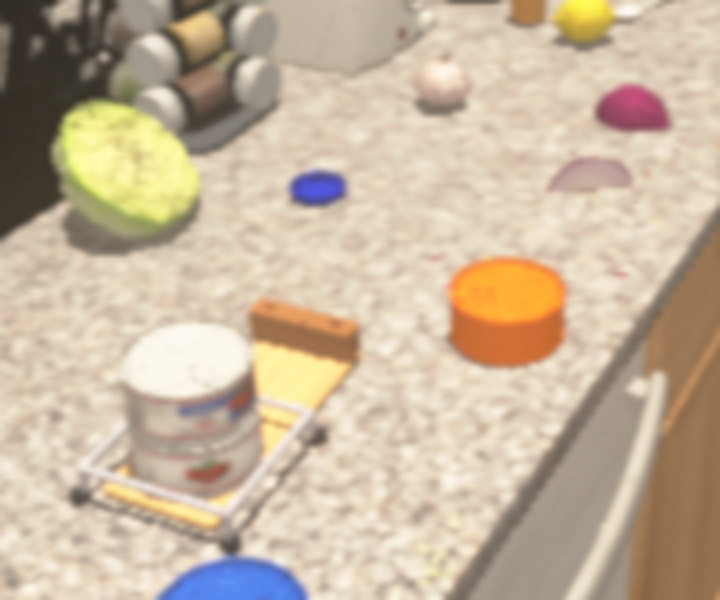

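View pics/side0c.png

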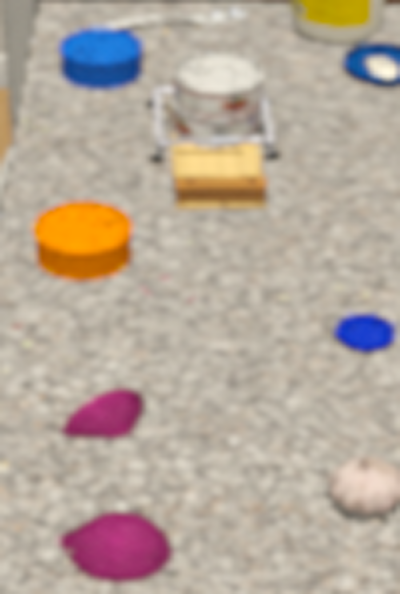

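```bash
cat >> h.py <<'E'
from scipy.spatial.transform import Rotation as Ro
def st():
    o=ctrl.get_obs(); R=Ro.from_euler('xyz',o['eef_rot']).as_matrix()
    print('t',round(o['time_s'],2),'p',o['ee_pos'].round(4),'x',R[:,0].round(3),'y',R[:,1].round(3),'yaw_y',np.degrees(np.arctan2(R[1,1],R[0,1])).round(2),'F',o['force'].round(2),'w',round(o['grip_width'],4),'q',o['qpos'].round(2));return o,R
E
python3 - <<'E'
from h import *
st()
for n in('side0','scene0'):
    p,d,K,E=load(n);C=cloud(d,K,E);hsv=cv2.cvtColor(p,cv2.COLOR_RGB2HSV)
    ok=(d>0)&(C[...,2]>0.0)&(C[...,2]<0.12)&(C[...,0]>0.44)&(C[...,0]<0.6)&(C[...,1]>0.03)&(C[...,1]<0.3)
    m=ok&(hsv[...,0]>5)&(hsv[...,0]<28)&(hsv[...,1]>90)
    m2=m&(C[...,2]>0.026); Q=C[m2]; r=cv2.minAreaRect(Q[:,:2].astype(np.float32)*1000)
    print(n,'batten top',len(Q),r, np.median(Q[:,2]))
    t=ok&(C[...,2]>0.083-0.006); Q=C[t]; print('tin top',len(Q),Q.min(0).round(3),Q.max(0).round(3),cv2.minEnclosingCircle(Q[:,:2].astype(np.float32)*1000))
    ora=(d>0)&(hsv[...,1]>200)&(hsv[...,0]<14)&(hsv[...,2]>180)&(C[...,1]<0.1)&(C[...,2]>0.)
    Q=C[ora];print('orange',Q.min(0).round(3),Q.max(0).round(3)) if len(Q) else 0
E
```

```text
t 0.15 p [ 0.2291 -0.4998  0.205 ] x [-0.     0.001 -1.   ] y [ 0.417 -0.909 -0.001] yaw_y -65.38 F [-0.05 -0.05 -0.36] w 0.0942 q [-1.21  0.3   1.52 -0.    1.32 -0.07]
side0 batten top 101 ((514.9013671875, 124.06852722167969), (80.1435317993164, 122.72761535644531), 0.7091746926307678) 0.031240808257132935
tin top 264 [0.469 0.165 0.077] [0.553 0.258 0.093] ((513.5636596679688, 211.88272094726562), 46.66455841064453)
scene0 batten top 200 ((505.0251159667969, 162.06439208984375), (80.2412109375, 189.4432830810547), 8.326972007751465) 0.033208258571842286
tin top 649 [0.472 0.172 0.077] [0.559 0.26  0.09 ] ((515.0184326171875, 216.76341247558594), 44.623294830322266)
```

Call:
jog_arm:
  rows: [0.0175, 0.035, 0.005, 0, 0, 4.1, 0.5, 0.0175, 0.035, 0.005, 0, 0, 4.1, 0.5, 0.0175, 0.035, 0.005, 0, 0, 4.1, 0.5, 0.0175, 0.035, 0.005, 0, 0, 4.1, 0.5, 0.0175, 0.035, 0.005, 0, 0, 4.1, 0.5, 0.0175, 0.035, 0.005, 0, 0, 4.1, 0.5, 0.0175, 0.035, 0.005, 0, 0, 4.1, 0.5, 0.0175, 0.035, 0.005, 0, 0, 4.1, 0.5]

```text
time_s: 0.82
ee_pos: [0.3695, -0.2181, 0.2457]
eef_rot: [1.82, 1.571, -0.316]
force: [0.1, -0.4, -1.2]
grip_width: 0.0478
```

Call:
jog_arm:
  rows: [0.0175, 0.035, 0.003, 0, 0, 4.1, 0.5, 0.0175, 0.035, 0.003, 0, 0, 4.1, 0.5, 0.0175, 0.035, 0.003, 0, 0, 4.1, 0.5, 0.0175, 0.035, 0.003, 0, 0, 4.1, 0.5, 0.0175, 0.035, 0.003, 0, 0, 4.1, 0.5, 0.0175, 0.035, 0.003, 0, 0, 4.1, 0.5, 0.0175, 0.035, 0.003, 0, 0, 4.1, 0.5, 0.0175, 0.035, 0.003, 0, 0, 4.1, 0.5]

```text
time_s: 1.48
ee_pos: [0.5096, 0.0621, 0.2695]
eef_rot: [-1.232, 1.571, -2.795]
force: [0.6, -1.6, -0.2]
grip_width: 0.0474
```

Call:
jog_arm:
  rows: [0, 0, 0, 0, 0, 0, 0.5, 0, 0, 0, 0, 0, 0, 0.5]

```text
time_s: 1.65
ee_pos: [0.5093, 0.0614, 0.2688]
eef_rot: [-1.518, 1.57, -3.082]
force: [0.0, -1.1, -0.7]
grip_width: 0.0471
```

```bash
python3 - <<'E'
from h import *
st(); snap('wrist','w1'); snap('scene','s1')
E
```

```text
t 1.65 p [0.5093 0.0614 0.2688] x [-0.001 -0.    -1.   ] y [ 1.     0.007 -0.001] yaw_y 0.38 F [ 0.03 -1.08 -0.67] w 0.0471 q [ 0.05  0.17  1.53 -0.    1.44  0.04]
```

View pics/w1.png

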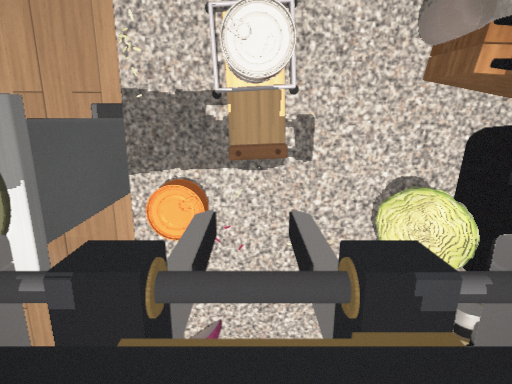

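Wrist view (up = +y): tins at (258,38), rack ring at (211..296, 4..90), board with batten at (258,152), and orange look-alike at (177,210), which I'll leave alone.

```bash
python3 - <<'E'
from h import *
p,d,K,E=load('w1');C=cloud(d,K,E)
cv2.imwrite('pics/w1c.png',cv2.resize(p[0:180,180:340,::-1],None,fx=3.3,fy=3.3,interpolation=cv2.INTER_CUBIC))
print(K.round(1).tolist(),E.round(3).tolist())
for v in range(84,166,4): print(v,C[v,240].round(3),C[v,276].round(3),p[v,240],p[v,276])
ok=(d>0)&(C[...,0]>0.42)&(C[...,0]<0.6)&(C[...,1]>0.0)&(C[...,1]<0.3)
Q=C[ok&(C[...,2]>0.027)&(C[...,2]<0.04)&(C[...,1]<0.13)]
r=cv2.minAreaRect(Q[:,:2].astype(np.float32)*1000);print(len(Q),r)
Q=C[ok&(C[...,2]>0.08)&(C[...,1]>.15)];print('tin',len(Q),cv2.minEnclosingCircle(Q[:,:2].astype(np.float32)*1000),np.median(Q[:,2]))
for u,v in((215,90),(294,90),(213,4),(292,2)):print(ray(K,E,u,v,0.024).round(3))
E
```

```text
[[293.1, 0.0, 252.2], [0.0, 293.1, 186.7], [0.0, 0.0, 1.0]] [[1.0, 0.006, 0.0, 0.509], [0.006, -0.973, -0.232, 0.129], [-0.001, 0.232, -0.973, 0.449], [0.0, 0.0, 0.0, 1.0]]
84 [0.491 0.174 0.009] [0.542 0.174 0.009] [247 240 184] [197 161 119]
88 [0.492 0.167 0.026] [0.541 0.167 0.026] [143 139 138] [122 116 118]
92 [0.491 0.163 0.009] [0.543 0.164 0.009] [171 139 100] [169 135  98]
96 [0.491 0.158 0.009] [0.543 0.158 0.009] [174 139 100] [167 133  97]
100 [0.491 0.152 0.008] [0.543 0.152 0.01 ] [170 136  96] [167 135  96]
104 [0.491 0.147 0.009] [0.543 0.147 0.009] [169 135  97] [167 137  96]
108 [0.491 0.141 0.01 ] [0.543 0.141 0.009] [169 138  98] [166 135  93]
112 [0.491 0.135 0.008] [0.543 0.136 0.008] [167 135  96] [168 136  98]
116 [0.491 0.13  0.009] [0.543 0.13  0.01 ] [165 134  94] [163 131  94]
120 [0.491 0.124 0.007] [0.544 0.124 0.009] [166 132  95] [167 134  95]
124 [0.491 0.118 0.006] [0.544 0.119 0.008] [166 135  97] [166 134  96]
128 [0.491 0.113 0.007] [0.544 0.113 0.008] [165 135  96] [167 136  98]
132 [0.491 0.107 0.009] [0.544 0.107 0.008] [166 133  95] [163 133 
[... 152 characters left out ...]
 [0.491 0.089 0.008] [0.543 0.092 0.033] [137 107  76] [107  78  57]
148 [0.492 0.086 0.035] [0.542 0.086 0.035] [116  81  56] [117  82  58]
152 [0.492 0.08  0.035] [0.543 0.081 0.036] [83 56 44] [81 56 42]
156 [0.492 0.075 0.034] [0.543 0.075 0.033] [111  80  56] [117  83  60]
160 [0.49  0.064 0.   ] [0.546 0.064 0.001] [108 100  92] [100  96  89]
164 [ 0.49   0.058 -0.   ] [0.546 0.058 0.001] [102  98  92] [109 101  97]
1005 ((481.1920166015625, 58.93486022949219), (163.97415161132812, 54.06573486328125), 31.250322341918945)
tin 4852 ((514.67041015625, 216.44215393066406), 43.198455810546875) 0.0855183234854569
[0.457 0.164 0.024]
[0.566 0.165 0.024]
[0.457 0.271 0.024]
[0.559 0.274 0.024]
```

View pics/w1c.png

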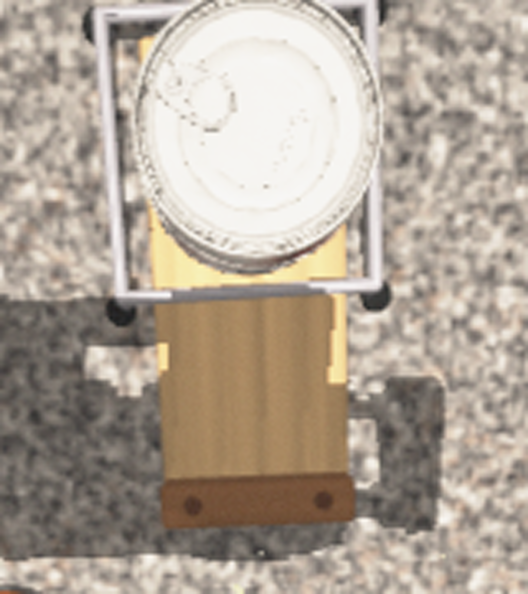

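```bash
python3 - <<'E'
from h import *
p,d,K,E=load('w1')
f=lambda x,y,z:ray(K,E,x/3.3+180-.35,y/3.3-.35,z)[:2]*1000
print('batten inner',f(161,482,.034),f(354,475,.034),'outer',f(163,527,.034),f(352,520,.034))
print('board edges L',f(157,305,.008),f(164,470,.008),'R',f(345,260,.008),f(348,470,.008))
print('rack',f(113,297,.024),f(381,288,.024),f(93,8,.024),f(378,2,.024))
print('side wire L inner',f(107,30,.024),f(127,280,.024))
E
```

```text
batten inner [475.53207689  88.94700832] [557.77172666  92.40562153] outer [476.14609379  69.6412063 ] [557.55253236  73.1637141 ]
board edges L [472.66849674 163.0697551 ] [474.84834005  91.86580425] R [553.87671034 182.03610736] [558.03070106  92.36303714]
rack [455.62098012 164.90937696] [567.62929841 169.13839195] [450.4029382  273.00578509] [562.20848948 275.72311254]
side wire L inner [455.70045302 265.27674109] [461.62325565 171.69764573]
```

Call:
jog_arm:
  rows: [0.003, 0.03, 0, 0, 0, 1, 0.5, 0.003, 0.03, 0, 0, 0, 1, 0.5, 0, 0, -0.04, 0, 0, 0, 0.5, 0, 0, -0.04, 0, 0, 0, 0.5, 0, 0, -0.04, 0, 0, 0, 0.5, 0, 0, -0.04, 0, 0, 0, 0.5, 0, 0, -0.04, 0, 0, 0, 0.5, 0, 0, -0.02, 0, 0, 0, 0.5]

```text
time_s: 2.42
ee_pos: [0.513, 0.1182, 0.0454]
eef_rot: [-1.43, 1.566, -2.965]
force: [1.0, 0.2, 0.4]
grip_width: 0.0471
```

Call:
jog_arm:
  rows: [0, 0, 0, 0, 0, 0, 0.5, 0, 0, 0, 0, 0, 0, 0.5]

```text
time_s: 2.58
ee_pos: [0.5151, 0.119, 0.0497]
eef_rot: [-1.407, 1.57, -2.94]
force: [0.6, -0.7, 0.3]
grip_width: 0.0467
```

```bash
python3 - <<'E'
from h import *
st()
E
```

```text
t 2.58 p [0.5151 0.119  0.0497] x [-0.001 -0.    -1.   ] y [ 0.999  0.037 -0.001] yaw_y 2.12 F [ 0.56 -0.74  0.32] w 0.0467 q [ 0.16  0.44  1.73 -0.    0.98  0.12]
```

Good. I'll go down 36 mm, then make slow contact.

Call:
jog_arm:
  rows: [0, 0, -0.012, 0, 0, 0, 0.5, 0, 0, -0.012, 0, 0, 0, 0.5, 0, 0, -0.008, 0, 0, 0, 0.5, 0, 0, -0.003, 0, 0, 0, 0.5, 0, 0, 0, 0, 0, 0, 0.5, 0, 0, 0, 0, 0, 0, 0.5]

```text
time_s: 3.08
ee_pos: [0.5153, 0.1201, 0.0146]
eef_rot: [1.499, 1.571, -0.033]
force: [-0.1, 0.9, -0.2]
grip_width: 0.047
```

Call:
jog_arm:
  rows: [0, -0.005, 0, 0, 0, 0, 0.5, 0, -0.005, 0, 0, 0, 0, 0.5, 0, -0.004, 0, 0, 0, 0, 0.5, 0, -0.004, 0, 0, 0, 0, 0.5, 0, -0.004, 0, 0, 0, 0, 0.5, 0, -0.004, 0, 0, 0, 0, 0.5, 0, 0, 0, 0, 0, 0, 0.5]

```text
time_s: 3.67
ee_pos: [0.5153, 0.0936, 0.0146]
eef_rot: [2.257, 1.57, 0.724]
force: [0.4, 0.1, 0.7]
grip_width: 0.0475
```

```bash
python3 - <<'E'
from h import *
st(); snap('scene','s2'); snap('wrist','w2')
p=load('s2')[0]
cv2.imwrite('pics/s2c.png',cv2.resize(p[190:290,150:300,::-1],None,fx=5,fy=5,interpolation=cv2.INTER_CUBIC))
E
```

```text
t 3.67 p [0.5153 0.0936 0.0146] x [ 0.  0. -1.] y [0.999 0.038 0.   ] yaw_y 2.2 F [0.39 0.1  0.74] w 0.0475 q [0.11 0.49 1.76 0.   0.9  0.07]
```

View pics/s2c.png

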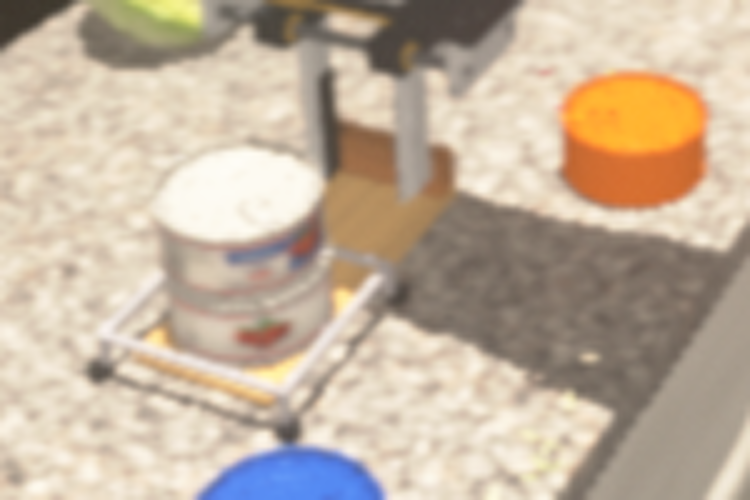

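View pics/w2.png

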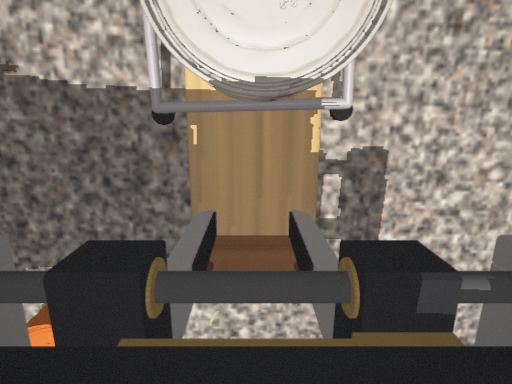

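Fingers sit either side of the batten's middle. Pulling steadily now.

Call:
jog_arm:
  rows: [0, -0.003, 0, 0, 0, 0, 0.5, 0, -0.004, 0, 0, 0, 0, 0.5, 0, -0.005, 0, 0, 0, 0, 0.5, 0.0002, -0.005, 0, 0, 0, 0, 0.5, 0.0002, -0.005, 0, 0, 0, 0, 0.5, 0.0002, -0.005, 0, 0, 0, 0, 0.5, 0.0002, -0.005, 0, 0, 0, 0, 0.5, 0.0002, -0.005, 0, 0, 0, 0, 0.5]

```text
time_s: 4.43
ee_pos: [0.5161, 0.0575, 0.0144]
eef_rot: [-3.105, 1.57, 1.647]
force: [-0.9, 7.5, 0.9]
grip_width: 0.0465
```

```bash
python3 - <<'E'
from h import *
st(); snap('scene','s3'); snap('wrist','w3')
p=load('s3')[0];q=load('w3')[0]
a=cv2.resize(p[190:290,150:300,::-1],(576,384),interpolation=cv2.INTER_CUBIC)
cv2.imwrite('pics/s3c.png',np.vstack([a[:300],q[0:300,:,::-1].repeat(1,0) if 0 else cv2.resize(q[0:267,:,::-1],(576,300))]))
E
```

```text
t 4.43 p [0.5161 0.0575 0.0144] x [-0.     0.001 -1.   ] y [ 0.999  0.039 -0.   ] yaw_y 2.24 F [-0.92  7.52  0.95] w 0.0465 q [ 0.04  0.48  1.77  0.    0.89 -0.  ]
```

View pics/s3c.png

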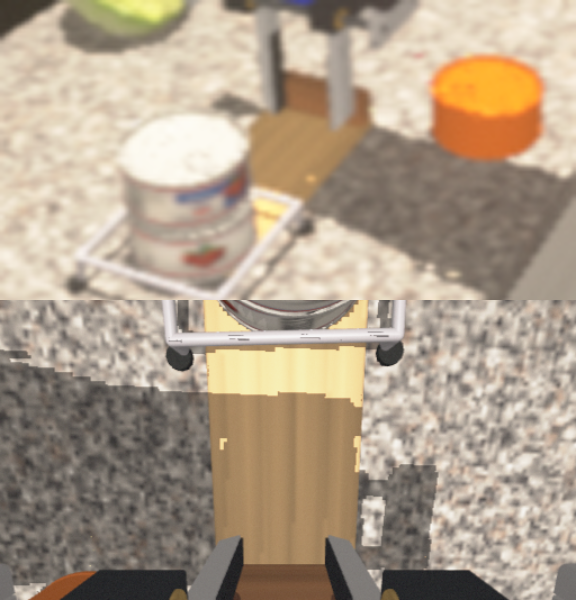

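Call:
jog_arm:
  rows: [0.0002, -0.005, 0, 0, 0, 0, 0.5, 0.0002, -0.005, 0, 0, 0, 0, 0.5, 0.0002, -0.005, 0, 0, 0, 0, 0.5, 0.0002, -0.005, 0, 0, 0, 0, 0.5, 0.0002, -0.005, 0, 0, 0, 0, 0.5, 0.0002, -0.005, 0, 0, 0, 0, 0.5, 0.0002, -0.005, 0, 0, 0, 0, 0.5, 0.0002, -0.005, 0, 0, 0, 0, 0.5]

```text
time_s: 5.2
ee_pos: [0.5177, 0.0166, 0.0144]
eef_rot: [-1.111, 1.571, -2.643]
force: [-0.2, 3.3, 1.0]
grip_width: 0.0473
```

```bash
cat > look.py <<'E'
from h import *
import sys
f=sys.argv[1]
st(); snap('scene','s'+f); snap('wrist','w'+f)
p=load('s'+f)[0];q=load('w'+f)[0]
a=cv2.resize(p[190:290,150:300,::-1],(576,384),interpolation=cv2.INTER_CUBIC)
cv2.imwrite(f'pics/s{f}c.png',np.vstack([a[:300],cv2.resize(q[0:267,:,::-1],(576,300))]))
E
python3 look.py 4
```

```text
t 5.2 p [0.5177 0.0166 0.0144] x [-0. -0. -1.] y [ 0.999  0.039 -0.   ] yaw_y 2.23 F [-0.24  3.35  0.98] w 0.0473 q [-0.04  0.48  1.77 -0.    0.89 -0.08]
```

View pics/s4c.png

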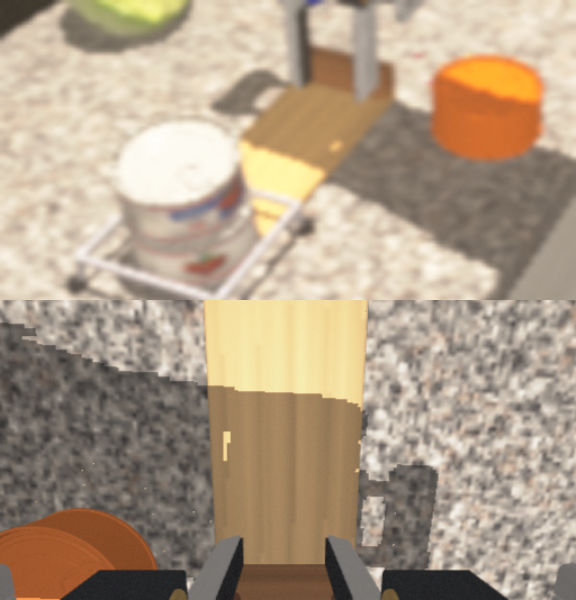

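Call:
jog_arm:
  rows: [0.0002, -0.005, 0, 0, 0, 0, 0.5, 0.0002, -0.005, 0, 0, 0, 0, 0.5, 0.0002, -0.005, 0, 0, 0, 0, 0.5, 0.0002, -0.005, 0, 0, 0, 0, 0.5, 0.0002, -0.005, 0, 0, 0, 0, 0.5, 0.0002, -0.005, 0, 0, 0, 0, 0.5, 0.0002, -0.005, 0, 0, 0, 0, 0.5, 0.0002, -0.005, 0, 0, 0, 0, 0.5]

```text
time_s: 5.97
ee_pos: [0.5194, -0.0236, 0.0144]
eef_rot: [-0.676, 1.571, -2.208]
force: [0.4, 1.0, -0.2]
grip_width: 0.047
```

```bash
python3 look.py 5
```

```text
t 5.97 p [ 0.5194 -0.0236  0.0144] x [-0. -0. -1.] y [ 0.999  0.039 -0.   ] yaw_y 2.22 F [ 0.42  0.96 -0.16] w 0.047 q [-0.12  0.48  1.77 -0.    0.89 -0.15]
```

View pics/s5c.png

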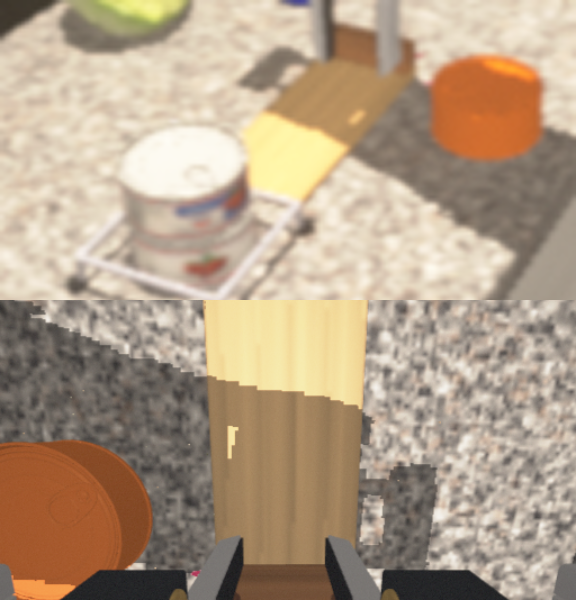

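Call:
jog_arm:
  rows: [0.0002, -0.005, 0, 0, 0, 0, 0.5, 0.0002, -0.005, 0, 0, 0, 0, 0.5, 0.0002, -0.005, 0, 0, 0, 0, 0.5, 0.0002, -0.004, 0, 0, 0, 0, 0.5, 0, 0, 0, 0, 0, 0, 0.5, 0, 0.008, 0, 0, 0, 0, 0.5, 0, 0.004, 0.01, 0, 0, 0, 0.5, 0, 0, 0.04, 0, 0, 0, 0.5]

```text
time_s: 6.73
ee_pos: [0.5173, -0.0285, 0.0609]
eef_rot: [-1.746, 1.562, 3.006]
force: [-0.6, -0.4, -0.0]
grip_width: 0.0469
```

Call:
jog_arm:
  rows: [0, 0, 0.04, 0, 0, 0, 0.5, 0, 0, 0.04, 0, 0, 0, 0.5, 0, 0, 0.04, 0, 0, 0, 0.5, 0, 0, 0.04, 0, 0, 0, 0.5, 0, 0, 0.04, 0, 0, 0, 0.3, 0, 0, 0, 0, 0, 0, 0, 0, 0, 0, 0, 0, 0, 0]

```text
time_s: 7.32
ee_pos: [0.5206, -0.0294, 0.2669]
eef_rot: [1.406, 1.566, -0.125]
force: [1.1, 0.4, -1.2]
grip_width: 0.0634
```

```bash
python3 look.py 6; python3 - <<'E'
from h import *
p,d,K,E=load('w6');C=cloud(d,K,E)
Q=C[(d>0)&(C[...,2]>0.026)&(C[...,2]<0.04)&(C[...,0]>0.46)&(C[...,0]<0.58)&(C[...,1]<.05)&(C[...,1]>-.1)]
print('batten',Q.min(0).round(3),Q.max(0).round(3),cv2.minAreaRect(Q[:,:2].astype(np.float32)*1000))
Q=C[(d>0)&(C[...,2]>0.005)&(C[...,2]<0.013)&(C[...,0]>0.46)&(C[...,0]<0.58)&(C[...,1]<.25)&(C[...,1]>-.1)]
print('board',Q.min(0).round(3),Q.max(0).round(3),cv2.minAreaRect(Q[:,:2].astype(np.float32)*1000))
p,d,K,E=load('s6');C=cloud(d,K,E)
Q=C[(d>0)&(C[...,2]>0.07)&(C[...,2]<0.12)&(C[...,0]>0.45)&(C[...,0]<0.58)&(C[...,1]<.29)&(C[...,1]>.15)]
print('tin',cv2.minEnclosingCircle(Q[:,:2].astype(np.float32)*1000),np.percentile(Q[:,2],[50,95]))
A=np.c_[Q[:,:2],np.ones(len(Q))][Q[:,2]>.074];print(np.linalg.lstsq(A,Q[Q[:,2]>.074][:,2],rcond=None)[0])
E
```

```text
t 7.32 p [ 0.5206 -0.0294  0.2669] x [ 0.004 -0.001 -1.   ] y [0.999 0.04  0.004] yaw_y 2.26 F [ 1.1   0.4  -1.24] w 0.0634 q [-0.13  0.19  1.51  0.    1.43 -0.17]
batten [ 0.481 -0.073  0.026] [ 0.564 -0.05   0.037] ((522.02880859375, -61.557960510253906), (82.8307876586914, 20.359302520751953), 1.979316234588623)
board [ 0.46  -0.054  0.005] [0.575 0.189 0.013] ((519.269287109375, 67.568115234375), (115.10591125488281, 241.98089599609375), 1.0933737754821777)
tin ((515.052734375, 214.20590209960938), 45.03287124633789) [0.07703087 0.07997374]
[ 0.00190137 -0.00199361  0.07676251]
```

View pics/w6.png

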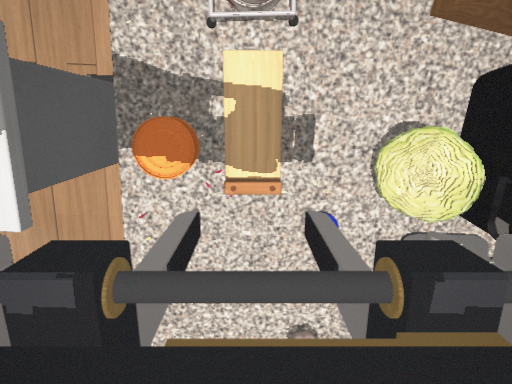

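View pics/s6c.png

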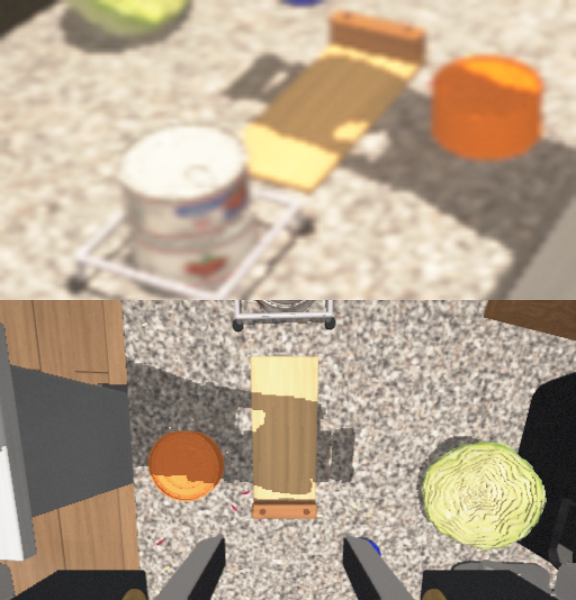

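Board is clear: the batten is at y≈-0.06 and the rear about 92 mm from the rack's centre. The tins stand level. On to the onion quarter.

Call:
jog_arm:
  rows: [-0.012, -0.035, 0, 0, 0, 0, 0, -0.012, -0.035, 0, 0, 0, 0, 0, -0.012, -0.035, 0, 0, 0, 0, 0, -0.012, -0.035, 0, 0, 0, 0, 0, -0.012, -0.035, 0, 0, 0, 0, 0, -0.012, -0.035, 0, 0, 0, 0, 0, -0.012, -0.035, 0, 0, 0, 0, 0, -0.012, -0.035, 0, 0, 0, 0, 0]

```text
time_s: 8.08
ee_pos: [0.4229, -0.311, 0.2629]
eef_rot: [-2.303, 1.568, 2.448]
force: [0.6, 0.5, 0.0]
grip_width: 0.0941
```

Call:
jog_arm:
  rows: [0, 0, 0, 0, 0, 0, 0, 0, 0, 0, 0, 0, 0, 0]

```text
time_s: 8.25
ee_pos: [0.4232, -0.3107, 0.2627]
eef_rot: [-2.324, 1.568, 2.425]
force: [0.1, 0.4, -0.1]
grip_width: 0.0938
```

```bash
python3 look.py 7; python3 - <<'E'
from h import *
p,d,K,E=load('w7');C=cloud(d,K,E);hsv=cv2.cvtColor(p,cv2.COLOR_RGB2HSV)
v,u=np.mgrid[:384,:512]
ok=(d>0)&(C[...,2]>0.006)&(C[...,2]<0.05)&(abs(C[...,0]-.43)<.09)&(C[...,1]<-.18)&(C[...,1]>-.345)
n,L,S,_=cv2.connectedComponentsWithStats(ok.astype(np.uint8))
for i in range(1,n):
    if S[i,4]>150:
        Q=C[L==i];print(S[i],Q.min(0).round(3),Q.max(0).round(3),cv2.minAreaRect(Q[:,:2].astype(np.float32)*1000))
        T=Q[Q[:,2]>.022];print(' high',T.mean(0).round(3),cv2.minAreaRect(T[:,:2].astype(np.float32)*1000))
E
```

```text
t 8.25 p [ 0.4232 -0.3107  0.2627] x [-0.002  0.002 -1.   ] y [ 0.999  0.036 -0.002] yaw_y 2.07 F [ 0.06  0.35 -0.06] w 0.0938 q [-0.7   0.21  1.5   0.    1.43 -0.74]
[234 101  44  35 707] [ 0.395 -0.268  0.006] [ 0.456 -0.219  0.033] ((431.8941650390625, -251.03407287597656), (74.3996353149414, 28.593399047851562), 34.59621810913086)
 high [ 0.427 -0.246  0.027] ((427.7596740722656, -247.03807067871094), (50.65406799316406, 15.366935729980469), 36.37560272216797)
```

View pics/w7.png

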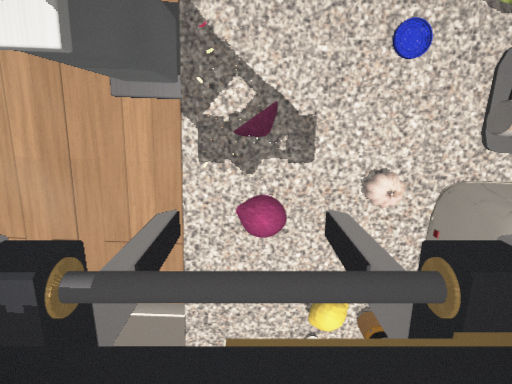

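```bash
python3 - <<'E'
from h import *
p,d,K,E=load('w7');C=cloud(d,K,E)
c=cv2.resize(p[90:150,215:305,::-1],None,fx=8,fy=8,interpolation=cv2.INTER_CUBIC);cv2.imwrite('pics/w7c.png',c)
ok=(d>0)&(C[...,2]>0.004)&(C[...,2]<0.05)&(abs(C[...,0]-.43)<.06)&(C[...,1]<-.2)&(C[...,1]>-.29)
Q=C[ok];a=np.radians(35)
l=Q[:,:2]@[np.cos(a),np.sin(a)];s=Q[:,:2]@[-np.sin(a),np.cos(a)]
for z in(.004,.01,.015,.02,.025):
    m=(Q[:,2]>z)&(Q[:,2]<z+.006); print(z,m.sum(),np.percentile(l[m],[1,99]).round(4),np.percentile(s[m],[1,50,99]).round(4))
E
```

```text
0.004 110 [0.1727 0.2464] [-0.4697 -0.4625 -0.4398]
0.01 160 [0.1689 0.2436] [-0.4857 -0.4571 -0.3963]
0.015 168 [0.1783 0.2406] [-0.4609 -0.4535 -0.4399]
0.02 194 [0.1811 0.2363] [-0.4566 -0.4497 -0.4401]
0.025 196 [0.1891 0.2295] [-0.4519 -0.445  -0.4398]
```

View pics/w7c.png

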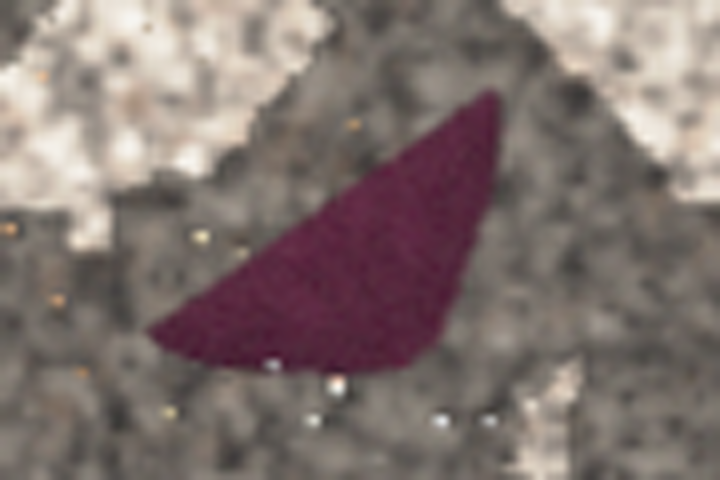

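Call:
jog_arm:
  rows: [0.001, 0.007, 0, 0, 0, -7.13, 0, 0.001, 0.007, 0, 0, 0, -7.13, 0, 0.001, 0.007, 0, 0, 0, -7.13, 0, 0.001, 0.007, 0, 0, 0, -7.13, 0, 0.001, 0.007, -0.02, 0, 0, -7.13, 0, 0.001, 0.007, -0.02, 0, 0, -7.13, 0, 0.001, 0.007, -0.02, 0, 0, -7.13, 0, 0.001, 0.0075, -0.02, 0, 0, -7.13, 0]

```text
time_s: 9.02
ee_pos: [0.4325, -0.2516, 0.1833]
eef_rot: [-1.415, 1.57, 2.336]
force: [1.1, -0.6, -0.2]
grip_width: 0.0941
```

Call:
jog_arm:
  rows: [0, 0, -0.03, 0, 0, 0, 0, 0, 0, -0.03, 0, 0, 0, 0, 0, 0, -0.03, 0, 0, 0, 0, 0, 0, -0.02, 0, 0, 0, 0, 0, 0, 0, 0, 0, 0, 0, 0, 0, 0, 0, 0, 0, 0]

```text
time_s: 9.52
ee_pos: [0.4323, -0.2523, 0.0743]
eef_rot: [-1.248, 1.569, 2.509]
force: [0.1, -0.3, 0.8]
grip_width: 0.0937
```

```bash
python3 look.py 8
```

```text
t 9.52 p [ 0.4323 -0.2523  0.0743] x [-0.001  0.001 -1.   ] y [ 0.577 -0.816 -0.002] yaw_y -54.73 F [ 0.07 -0.33  0.84] w 0.0937 q [-0.6   0.35  1.79  0.    1.    0.35]
```

View pics/w8.png

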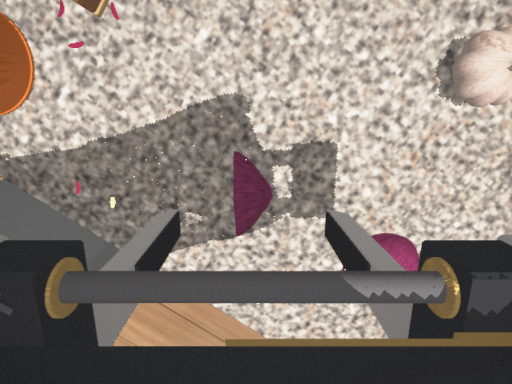

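Jaws are square to the quarter: cut face along column 235, well between the fingers, with the dome outside at (390,250). Checking the centre again.

```bash
python3 - <<'E'
from h import *
p,d,K,E=load('w8');C=cloud(d,K,E)
o,R=st()
D=(C-o['ee_pos'])
j=D@R[:,1]; k=D@np.cross(R[:,0],R[:,1])
z=C[...,2]
m0=(d>0)&(z>.004)&(z<.04)&(abs(j)<.03)&(abs(k)<.055)
for a in(.004,.01,.016,.022):
    m=m0&(z>a)&(z<a+.006);print(a,m.sum(),'jaw',np.percentile(j[m],[2,98]).round(4),'k',np.percentile(k[m],[2,98]).round(4))
E
```

```text
t 9.62 p [ 0.433  -0.2533  0.0759] x [ 0.002 -0.001 -1.   ] y [ 0.577 -0.817  0.002] yaw_y -54.76 F [ 0.36 -0.29  1.19] w 0.0937 q [-0.6   0.35  1.79  0.    1.    0.35]
0.004 300 jaw [-0.0155  0.014 ] k [-0.0366  0.0214]
0.01 410 jaw [-0.0159  0.0168] k [-0.0336  0.0344]
0.016 479 jaw [-0.0148  0.0041] k [-0.0292  0.0295]
0.022 552 jaw [-0.0152 -0.0009] k [-0.0226  0.0244]
```

Call:
jog_arm:
  rows: [0, 0, -0.025, 0, 0, 0, 0, 0, 0, -0.025, 0, 0, 0, 0, 0, 0, -0.015, 0, 0, 0, 0, 0, 0, -0.0065, 0, 0, 0, 0, 0, 0, 0, 0, 0, 0, 0, 0, 0, 0, 0, 0, 0, 0]

```text
time_s: 10.12
ee_pos: [0.4329, -0.2538, 0.0043]
eef_rot: [1.933, 1.569, -0.594]
force: [-0.2, -0.6, 0.7]
grip_width: 0.094
```

Call:
jog_arm:
  rows: [0, 0, 0, 0, 0, 0, 0.5, 0, 0, 0, 0, 0, 0, 0.6, 0, 0, 0, 0, 0, 0, 0.7, 0, 0, 0, 0, 0, 0, 0.8, 0, 0, 0, 0, 0, 0, 0.9, 0, 0, 0, 0, 0, 0, 1, 0, 0, 0, 0, 0, 0, 1, 0, 0, 0, 0, 0, 0, 1]
  squeeze: 12

```text
time_s: 10.78
ee_pos: [0.4322, -0.2535, 0.0029]
eef_rot: [-1.043, 1.571, 2.713]
force: [0.3, -0.4, 0.9]
grip_width: 0.0443
```

Call:
jog_arm:
  rows: [0, 0, 0, 0, 0, 0, 1, 0, 0, 0, 0, 0, 0, 1, 0, 0, 0, 0, 0, 0, 1, 0, 0, 0.01, 0, 0, 0, 1, 0, 0, 0.01, 0, 0, 0, 1, 0, 0, 0.01, 0, 0, 0, 1, 0, 0, 0.01, 0, 0, 0, 1, 0, 0, 0, 0, 0, 0, 1]

```text
time_s: 11.45
ee_pos: [0.4331, -0.2541, 0.0455]
eef_rot: [1.914, 1.567, -0.613]
force: [0.6, 0.3, 0.3]
grip_width: 0.0266
```

```bash
python3 look.py 9;  python3 - <<'E'
from h import *
snap('side','d9')
E
```

```text
t 11.45 p [ 0.4331 -0.2541  0.0455] x [ 0.003 -0.002 -1.   ] y [ 0.576 -0.817  0.003] yaw_y -54.81 F [0.62 0.28 0.28] w 0.0266 q [-0.6   0.39  1.81 -0.    0.94  0.35]
```

View pics/w9.png

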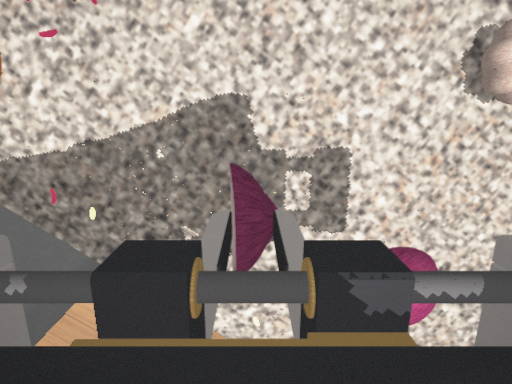

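```bash
python3 - <<'E'
from h import *
o,R=st()
p,d,K,E=load('w9');C=cloud(d,K,E)
for u,v in((236,190),(245,200),(250,215),(258,215),(240,230)):print(C[v,u].round(3))
p,d,K,E=load('d9');cv2.imwrite('pics/d9c.png',cv2.resize(p[220:310,200:300,::-1],None,fx=6,fy=6,interpolation=cv2.INTER_CUBIC))
E
```

```text
t 11.6 p [ 0.4321 -0.2534  0.043 ] x [ 0. -0. -1.] y [ 0.576 -0.817  0.   ] yaw_y -54.81 F [-0.28 -0.05 -0.46] w 0.026 q [-0.6   0.4   1.81 -0.    0.93  0.35]
[ 0.449 -0.231  0.062]
[ 0.447 -0.238  0.063]
[ 0.442 -0.245  0.066]
[ 0.444 -0.25   0.06 ]
[ 0.434 -0.245  0.072]
```

View pics/d9c.png

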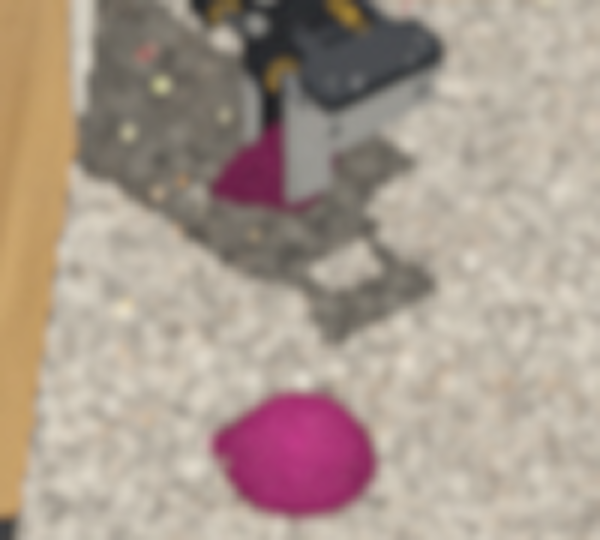

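Onion lifted and held (width 26 mm). Carrying it to the board with a +57° turn.

Call:
jog_arm:
  rows: [0, 0, 0.02, 0, 0, 0, 1, 0, 0, 0.03, 0, 0, 0, 1, 0, 0, 0.03, 0, 0, 0, 1, 0.004, 0.015, 0.02, 0, 0, 3, 1, 0.007, 0.025, 0, 0, 0, 5, 1, 0.008, 0.027, 0, 0, 0, 6, 1, 0.008, 0.027, 0, 0, 0, 6, 1, 0.008, 0.027, 0, 0, 0, 6, 1]

```text
time_s: 12.27
ee_pos: [0.4671, -0.1312, 0.1425]
eef_rot: [-1.42, 1.57, 2.794]
force: [0.8, -0.4, -1.0]
grip_width: 0.0264
```

Call:
jog_arm:
  rows: [0.008, 0.027, 0, 0, 0, 6, 1, 0.008, 0.027, 0, 0, 0, 6, 1, 0.008, 0.027, 0, 0, 0, 6, 1, 0.008, 0.027, 0, 0, 0, 6, 1, 0.008, 0.027, 0, 0, 0, 4, 1, 0.006, 0.02, 0, 0, 0, 3, 1, 0.002, 0.012, 0, 0, 0, 0, 1, 0, 0, 0, 0, 0, 0, 1]

```text
time_s: 12.93
ee_pos: [0.5151, 0.0362, 0.1423]
eef_rot: [-1.732, 1.57, 3.019]
force: [0.3, 0.2, -1.1]
grip_width: 0.0263
```

```bash
python3 look.py 10
```

```text
t 12.93 p [0.5151 0.0362 0.1423] x [-0.001  0.    -1.   ] y [ 0.999  0.039 -0.001] yaw_y 2.21 F [ 0.27  0.22 -1.14] w 0.0263 q [-0.    0.29  1.69  0.    1.16 -0.04]
```

View pics/w10.png

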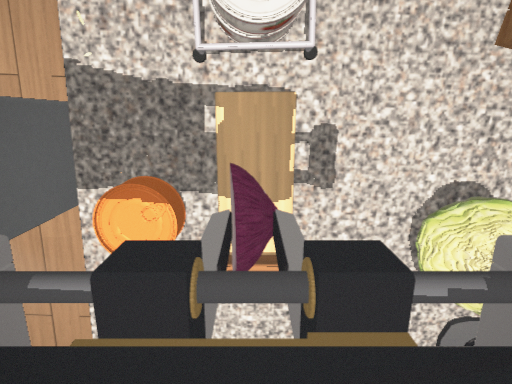

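View pics/s10c.png

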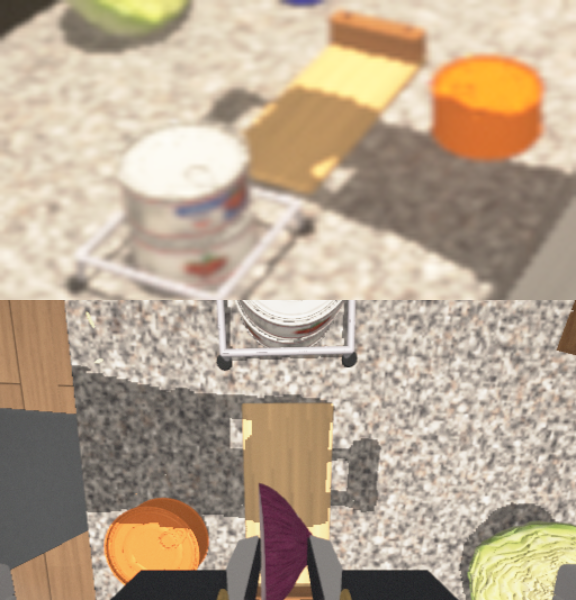

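Call:
jog_arm:
  rows: [0, 0, -0.03, 0, 0, 0, 1, 0, 0, -0.03, 0, 0, 0, 1, 0, 0, -0.03, 0, 0, 0, 1, 0, 0, -0.018, 0, 0, 0, 1, 0, 0, -0.01, 0, 0, 0, 1, 0, 0, -0.006, 0, 0, 0, 1, 0, 0, 0, 0, 0, 0, 1]

```text
time_s: 13.62
ee_pos: [0.515, 0.0338, 0.0185]
eef_rot: [-1.546, 1.57, -3.08]
force: [-0.2, -0.4, -0.2]
grip_width: 0.0265
```

Call:
jog_arm:
  rows: [0, 0, -0.002, 0, 0, 0, 1, 0, 0, -0.002, 0, 0, 0, 1, 0, 0, 0, 0, 0, 0, 1]

```text
time_s: 13.87
ee_pos: [0.5158, 0.0344, 0.0157]
eef_rot: [1.488, 1.569, -0.045]
force: [0.9, -0.4, 1.0]
grip_width: 0.0261
```

Call:
jog_arm:
  rows: [0, 0, -0.0015, 0, 0, 0, 1, 0, 0, -0.0015, 0, 0, 0, 1, 0, 0, 0, 0, 0, 0, 1]

```text
time_s: 14.12
ee_pos: [0.5159, 0.0345, 0.0137]
eef_rot: [1.468, 1.569, -0.065]
force: [-6.4, -1.3, 18.4]
grip_width: 0.0272
```

```bash
python3 look.py 11
```

```text
t 14.12 p [0.5159 0.0345 0.0137] x [ 0.002 -0.    -1.   ] y [0.999 0.038 0.002] yaw_y 2.19 F [-6.45 -1.33 18.38] w 0.0272 q [-0.    0.47  1.78 -0.    0.89 -0.04]
```

View pics/s11c.png

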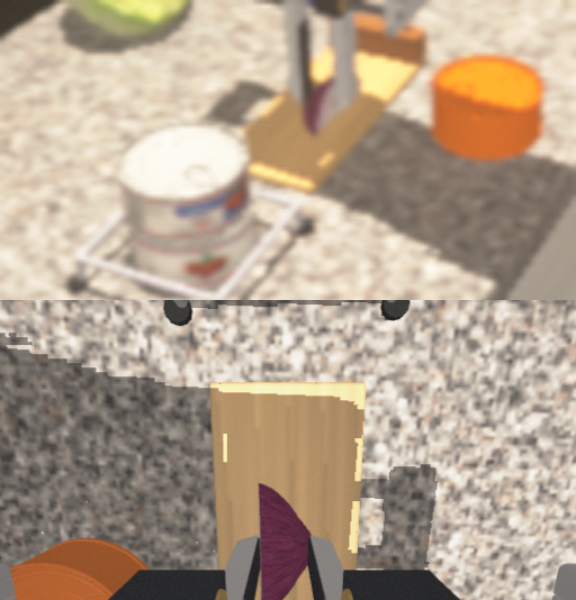

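Touchdown at 18 N. Ease up 1 mm, then release slowly.

Call:
jog_arm:
  rows: [0, 0, 0.001, 0, 0, 0, 1, 0, 0, 0, 0, 0, 0, 0.68, 0, 0, 0, 0, 0, 0, 0.62, 0, 0, 0, 0, 0, 0, 0.55, 0, 0, 0, 0, 0, 0, 0.45, 0, 0, 0, 0, 0, 0, 0.35, 0, 0, 0, 0, 0, 0, 0.3, 0, 0, 0, 0, 0, 0, 0.3]

```text
time_s: 14.88
ee_pos: [0.5152, 0.0345, 0.0129]
eef_rot: [-1.617, 1.571, 3.134]
force: [-0.3, -0.1, 0.1]
grip_width: 0.0643
```

Call:
jog_arm:
  rows: [0, 0, 0.01, 0, 0, 0, 0.3, 0, 0, 0.02, 0, 0, 0, 0.3, 0, 0, 0.04, 0, 0, 0, 0.3, 0, 0, 0.04, 0, 0, 0, 0.3, 0, 0, 0.04, 0, 0, 0, 0.3, 0, -0.02, 0.04, 0, 0, 0, 0.3, 0, -0.03, 0.03, 0, 0, 0, 0.3, 0, 0, 0, 0, 0, 0, 0.3]

```text
time_s: 15.55
ee_pos: [0.5168, -0.0166, 0.2366]
eef_rot: [1.355, 1.561, -0.18]
force: [-0.1, 0.3, 0.3]
grip_width: 0.0657
```

```bash
python3 look.py 12; python3 - <<'E'
from h import *
snap('side','d12')
p,d,K,E=load('w12');C=cloud(d,K,E)
hsv=cv2.cvtColor(p,cv2.COLOR_RGB2HSV);z=C[...,2]
near=(d>0)&(abs(C[...,0]-.52)<.08)&(C[...,1]>-.1)&(C[...,1]<.15)
on=near&(hsv[...,0]>140)&(hsv[...,0]<178)&(hsv[...,1]>70)&(z>.008)
on=on&(cv2.morphologyEx(on.astype(np.uint8),cv2.MORPH_OPEN,np.ones((3,3)))>0)
Q=C[on];print('onion',on.sum(),Q.min(0).round(3),Q.max(0).round(3),cv2.minAreaRect(Q[:,:2].astype(np.float32)*1000))
Q=C[near&(z>.026)&(z<.04)&(C[...,1]<-.03)];print('batten',cv2.minAreaRect(Q[:,:2].astype(np.float32)*1000))
for u,v in((230,70),(280,70),(230,160),(280,160)):print(C[v,u].round(3))
p,d,K,E=load('s12');C=cloud(d,K,E)
Q=C[(d>0)&(C[...,2]>0.074)&(C[...,2]<0.12)&(C[...,0]>0.45)&(C[...,0]<0.58)&(C[...,1]<.29)&(C[...,1]>.15)]
print('tin',cv2.minEnclosingCircle(Q[:,:2].astype(np.float32)*1000),np.median(Q[:,2]))
p,d,K,E=load('d12');C=cloud(d,K,E);hsv=cv2.cvtColor(p,cv2.COLOR_RGB2HSV)
m=((hsv[...,0]>150)&(hsv[...,0]<176)&(hsv[...,1]>60)&(d>0)&(C[...,1]<-.3)&(abs(C[...,0]-.44)<.1)&(C[...,2]>-.01));Q=C[m];print('dome',np.median(Q,0).round(3))
E
```

```text
t 15.55 p [ 0.5168 -0.0166  0.2366] x [ 0.01  -0.002 -1.   ] y [0.999 0.036 0.01 ] yaw_y 2.09 F [-0.11  0.28  0.29] w 0.0657 q [-0.1   0.2   1.58 -0.    1.36 -0.14]
onion 894 [ 0.501 -0.002  0.009] [0.533 0.072 0.042] ((517.814697265625, 35.2471923828125), (30.514135360717773, 73.8617935180664), 2.3266377449035645)
batten ((522.00537109375, -61.61500930786133), (82.94628143310547, 20.7650146484375), 2.1474883556365967)
[0.484 0.11  0.008]
[0.549 0.112 0.008]
[ 0.486 -0.007  0.009]
[ 0.556 -0.005  0.008]
tin ((514.3450927734375, 214.80747985839844), 45.18267059326172) 0.07705097160454549
dome [ 0.441 -0.409  0.017]
```

View pics/w12.png

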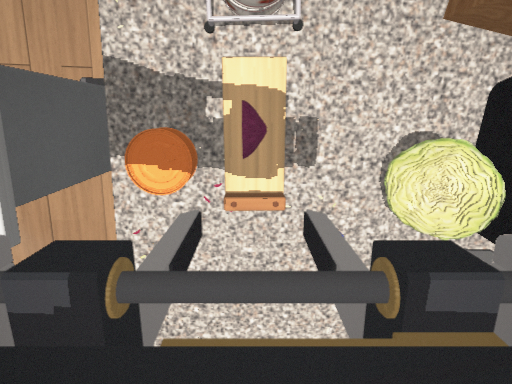

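View pics/s12c.png

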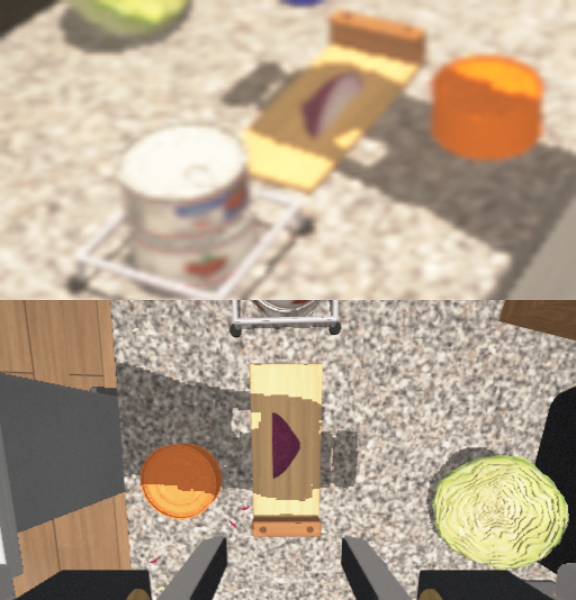

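Call:
jog_arm:
  rows: [0, 0, 0, 0, 0, 0, 0.3, 0, 0, 0, 0, 0, 0, 0.3, 0, 0, 0, 0, 0, 0, 0.3, 0, 0, 0, 0, 0, 0, 0.3]

```text
time_s: 16.03
ee_pos: [0.515, -0.0132, 0.2291]
eef_rot: [-1.672, 1.57, 3.079]
force: [0.0, 0.4, 0.5]
grip_width: 0.066
```

```bash
python3 - <<'E'
from h import *
snap('scene','s13');p,d,K,E=load('s13')
cv2.imwrite('pics/s13c.png',cv2.resize(p[210:280,160:245,::-1],None,fx=8,fy=8,interpolation=cv2.INTER_CUBIC))
C=cloud(d,K,E)
# visible tin wall: circle fit per tin
from scipy.optimize import least_squares
for a,b in((.008,.033),(.045,.07)):
    m=(d>0)&(C[...,2]>a)&(C[...,2]<b)&(abs(C[...,0]-.512)<.05)&(C[...,1]>.165)&(C[...,1]<.28)
    Q=C[m][:,:2]
    r=least_squares(lambda c:np.hypot(*(Q-c).T)-.043,[.512,.217],loss='soft_l1',f_scale=.001);print(len(Q),r.x.round(4))
E
```

```text
385 [0.5142 0.2145]
269 [0.516  0.2138]
```

View pics/s13c.png

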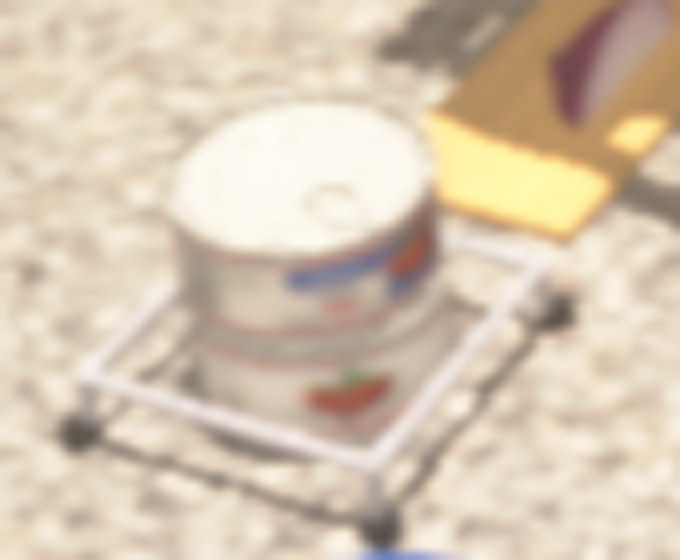

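```bash
python3 -c "
from station import ctrl
print(ctrl.hand_in())"
```

```text
the job is handed in; nothing more can be done
None
```

I slid the board out from under the tins and set the onion quarter on its flat, then handed the job in at about 16 s. No verdict was reported.

- **Board:** I hooked the batten with both fingers and dragged it straight out along the slide axis. It lies flat, with its rear end about 92 mm from my estimate of the rack's centre (60 mm needed).
- **Tins:** They settled level inside the ring, upright and still stacked, about 2 mm apart by a circle fit. The last picture hinted at nearer 5 mm (25 mm allowed).
- **Lower tin:** It sits about 10 mm from the estimated rack centre (15 mm allowed), resting towards the near wire. The 7 mm of play should not let it sit that far off except towards a corner, so part of this is probably measurement error.
- **Tin height:** The top read 77 mm, about 3 mm below the nominal 80 mm. I put this down to camera bias.
- **Onion quarter:** It was set down with a touchdown force of 18 N, higher than I meant, so I eased up 1 mm before opening the fingers. Its centre is close to the middle of the board.
- **Onion dome and look-alikes:** The dome read within 1 mm of its start. I did not touch the orange or blue tins.

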